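# Turn a preheater's dial up four clicks and start it

## Task

The preheater under the green circuit board is set too low: with a fingertip, gently push the bar of its dial round clockwise by exactly four clicks from where it stands, without gripping the dial. Then, with the dial resting in that click, press the round start button all the way down and let it come up again; do not press it at any other setting. Leave the board, the tweezers and the tape roll where they lie.

Things in the scene. Friction and masses are not known exactly. Their poses are not given: they have to be found in the camera images.
- preheater: Board preheater fixed to the bench: low white box 150 mm deep (its x), 240 mm wide (its y), flat top deck 60 mm above the bench. Origin: centre of its underside, on the bench; its -x side is the front. Left part (y 5 to 112 mm): aluminium heating plate, 6 mm proud, with the board. Right part: dark panel with the dial at x, y = 24, -62 mm and the start button at -48, -84 mm.
- dial_axis (a point): Point on the dial's vertical turning axis, at the top of its finger bar, 85 mm above the bench. Black knob: round skirt 60 mm in diameter, top 67 mm above the bench; across it an upright straight bar 55 mm long, 11 mm wide, centred on the axis, from 67 to 85 mm above the bench; low round hub 33 mm in diameter about the bar's middle, top 69 mm above the bench.
- dial_pointer (a point): The pointer end of the dial's bar (marked by a white line on top), 27.5 mm from the axis, at the bar's top, 85 mm above the bench. Seen from dial_axis it gives the bar's direction.
- dial (a joint): Dial angle in rad, growing clockwise seen from above, 0 (first tick) to 5.24 (last tick). It rests in a click every 0.524 rad (30 degrees): at 0, 0.524, 1.047 ...; at the start in one of the first four. A sprung ball holds it: 0.15 N m to leave a rest, falling to almost nothing half way (15 degrees), soon past which the dial jumps ahead of the finger into the next rest.
- start_button (a joint): Travel of the start button in m: 0 up, 0.005 fully down. Sprung: 1.2 N to start it moving, 4.2 N fully down; it comes up by itself. Counts as pressed from 0.0025, fully down from 0.004.
- start_button_top (a point): Middle of the button's flat top, 71 mm above the bench when up. Grey round cap 24 mm in diameter in a steel ring 33 mm in diameter that stands 4 mm above the deck.
- board: Green circuit board, 105 x 60 x 9 mm, loose on the heating plate (plate top 66 mm above the bench). Origin: centre of its underside. Bystander.
- tweezers: Steel tweezers, 120 x 10 x 8 mm, loose on the bench behind the preheater, 25 mm from it. Origin: centre of the underside. Bystander.
- tape_roll: Amber tape roll, 62 mm in diameter, 19 mm high, loose on the bench to the right of the preheater. Origin: centre of the underside. Bystander.

How it is judged:
On the way, in this order (a step that is already met when the one before it is completed fails the run):
1. the dial rests four clicks clockwise of its start (distance of dial_pointer from where it was at the start of the episode between 0.0448 and 0.0502 m and value of joint dial between 1.83 and 3.93 rad and value of joint start_button below 0.0025 m), for 0.3 s.
2. the start button is pressed fully down (distance of dial_pointer from where it was at the start of the episode between 0.0448 and 0.0502 m and value of joint dial between 1.83 and 3.93 rad and value of joint start_button above 0.004 m), for 0.05 s.
At the end, for the whole second after the job is handed in: The dial rests in the fourth click clockwise of its start (within about 10 degrees), the start button has been pressed fully down after that and is up again, the board is within 10 mm and the tweezers and tape roll within 15 mm of where they lay (distance of dial_pointer from where it was at the start of the episode between 0.0448 and 0.0502 m and value of joint dial between 1.83 and 3.93 rad and velocity of joint dial between -0.05 and 0.05 rad/s and value of joint start_button below 0.001 m and not (distance of board from where it was at the start of the episode above 0.01 m) and not (distance of tweezers from where it was at the start of the episode above 0.015 m) and not (distance of tape_roll from where it was at the start of the episode above 0.015 m)); the robot touches nothing.
It fails at once if start was pressed while the dial was not in the fourth click (value of joint start_button above 0.0025 m and not (distance of dial_pointer from where it was at the start of the episode between 0.044 and 0.0508 m and value of joint dial between 1.83 and 3.93 rad)).
It fails at once if the dial was gripped, or the preheater pressed hard (fingers over 35 N on it) (contact force between the fingers and preheater above 35 N).
It fails at once if the board was shifted or lifted (distance of board from where it was at the start of the episode above 0.01 m).
It fails at once if the tweezers or the tape roll was shifted or lifted (distance of any of tweezers, tape_roll from where it was at the start of the episode above 0.015 m).
It also fails if it takes over 54 s, if anything falls off the work surface, if the arm or the gripper's body presses on something with over 40 N, if the wrist force passes 120 N, or if a joint passes its speed limit or range.

## Robot

A 6-joint arm with a two-finger parallel gripper is mounted at the origin on a cart in front of the work surface, level with it; the furniture and walls round the work are solid. World frame = base frame: x ahead of the robot, y to its left, z up, the work surface at z = 0. Lengths are in m, angles in rad, forces in N, time in s.
With the tool pointing down it reaches from about 0.35 to 0.8 m from the base axis. Payload 7.3 kg.
Tool frame: the origin (TCP) lies at the very end of the fingers, on their centre line; the grasp point (between the pads) lies behind it (bot.hold_point_z is the z of the grasp point in the tool frame, in m); z points along the fingers, y is the line along which they close (so a half turn about z gives the same grasp; the last joint's range is limited). The gripper opens to 85 mm and grips with 20 to 120 N. Pads are 22 mm wide; open, the fingers measure 114 mm over their backs; the gripper's body (76 mm by 85 mm) begins 54 mm behind the grasp point. The pads swing forward as they close: fully open they stand 13 mm farther back than shut.
Start: joints at [-1.37, 0.342, 1.524, -0, 1.275, -0.146], TCP at [0.178, -0.494, 0.231] pointing down, gripper open.
Joint ranges: [-2.53, 2.53], [-0.77, 2.02], [0.04, 2.7], [-1, 4.14], [0.28, 2.66], [-3.11, 3.11]. Speed limits (rad/s): [2.57, 2.57, 3.14, 3.14, 3.14, 3.14].

## Interface

Orientations are given as a unit quaternion [x, y, z, w].
In Python, from plant import telemetry, eyes, bot gives the robot as it stands.
- The arm moves only by the shell command python3 -m crank 'ROWS' [FORCE]. ROWS is JSON, a list that holds one entry, the list of rows, each a list of 7 numbers: the shift along the tool's x, y, z each as a share of 0.1 m, from -1 to 1, then the turn, a rotation vector about the tool's x, y, z each as a share of pi rad, from -1 to 1, then the opening, from 0 (shut) to 1 (fully open). A call has 1 to 10 rows; each row is the pose to reach, as a shift and turn from the pose commanded when the call began, along the tool's axes at that moment, turning the shorter way round; what a row does not reach only later rows make up. A row lasts 1/12 s, in which the tool goes at most 41.7 mm and 7.16 degrees, less where a joint would pass 70% of its speed; a pose out of reach is approached as far as the arm can. A call with a number of a shift or a turn outside -1 to 1 is refused whole. A call with a gripper value outside its range is refused whole. The fingers move at their own pace and stop on an object; FORCE is the grip in N (left out, the last holds). Time passes only in rows, so rows that repeat a pose let the fingers close. It gives the time, the measured TCP pose, the force, the opening and the grip force at its end, in the units of the state.
- telemetry.state(): the state, without advancing time (a new reading comes with each control period).
- eyes.grab_frame(name): name is "scene" or "top"; returns the picture (420x560x3 uint8, red, green, blue); there is no depth.
- eyes.calibration(name): a dict with "K" (3x3 intrinsics, pixels), "R" (3x3) and "t" (3): a world point X has camera coordinates R X + t. Camera axes: x right, y down, z forward; pixel columns grow to the right and rows downward; lengths in m; the calibration is good to about 2 mm. A picture is of the moment at which its call begins. calibration takes no time and is no camera call.
- bot.close_job(): hands the job in; it is judged then, once.
The state is a dict: "time": time; "q": joint angles; "dq": joint speeds; "tau": joint torques, N m; "tool_pos": TCP position; "ee_rot": TCP orientation; "wrist_force": force on the tool from outside, world axes, zero at the start; "ft_torque": the same for the moment, N m; "grip_width": finger opening in m; "finger_force": force on a finger pad.
Only numpy, scipy, OpenCV 4.12 (cv2) and the standard library are available. Lean on these libraries where they do the work, as an engineer would, in place of code of your own. Each camera call takes 0.05 s, during which the arm holds its last target. There are 200 camera calls.

## Working session

There is one attempt and no reset: what is moved stays moved. The work goes in short steps, Python scripts to look and compute and a shell command to move; the robot and the scene stay as the last step left them, time stands still between calls to the robot, and variables do not carry over. Pictures are saved under pics/ and viewed, at most 10 in all, crops included, and the job is handed in when it is done.

```bash
mkdir -p pics; python3 - <<'E'
from plant import telemetry, eyes, bot
import cv2,numpy as np
for n in("scene","top"):
    im=eyes.grab_frame(n);cv2.imwrite(f"pics/{n}0.png",im[:,:,::-1])
    c=eyes.calibration(n);print(n,[np.round(c[k],4).tolist() for k in("K","R","t")])
print(telemetry.state(),bot.hold_point_z)
E
```

```text
scene [[[501.9628, 0.0, 276.3844], [0.0, 501.9628, 210.2181], [0.0, 0.0, 1.0]], [[-0.857, -0.5152, 0.0091], [-0.3161, 0.5116, -0.799], [0.4069, -0.6876, -0.6013]], [0.3729, 0.2768, 0.6085]]
top [[[471.5094, 0.0, 277.2374], [0.0, 471.5094, 203.1815], [0.0, 0.0, 1.0]], [[-0.0114, -0.9996, -0.0267], [-0.9888, 0.0152, -0.1487], [0.1491, 0.0247, -0.9885]], [-0.0826, 0.5069, 0.8698]]
{'time': 0.1, 'q': array([-1.36997050e+00,  3.42656575e-01,  1.52491126e+00, -4.01563219e-06,
        1.27538391e+00, -1.46006381e-01]), 'dq': array([ 0.00167974, -0.00222103, -0.00076906, -0.00081939,  0.00138068,
        0.00091301]), 'tau': array([ 1.77235190e-03, -4.34447050e+01, -2.46490395e+01, -1.68409229e-04,
        4.65813922e-03,  2.58274980e-05]), 'tool_pos': array([ 0.17840474, -0.49338818,  0.23069719]), 'ee_rot': array([ 9.85000744e-01,  1.72548754e-01, -2.05436568e-05, -6.79241683e-04]), 'wrist_force': array([-0.30945079,  0.09639888, -0.41328454]), 'ft_torque': array([0.06071751, 0.01689072, 0.03811822]), 'finger_force': 0.0, 'grip_width': 0.08538739992506593} -0.0187
```

View pics/top0.png

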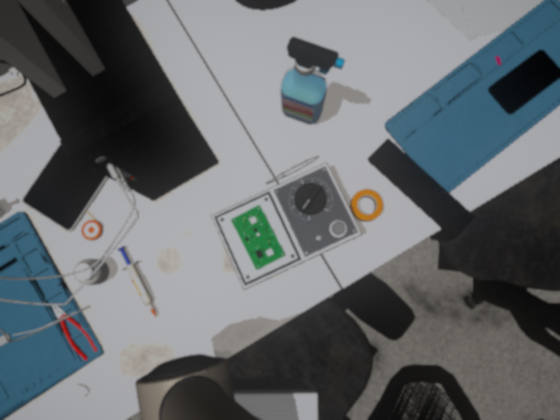

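View pics/scene0.png

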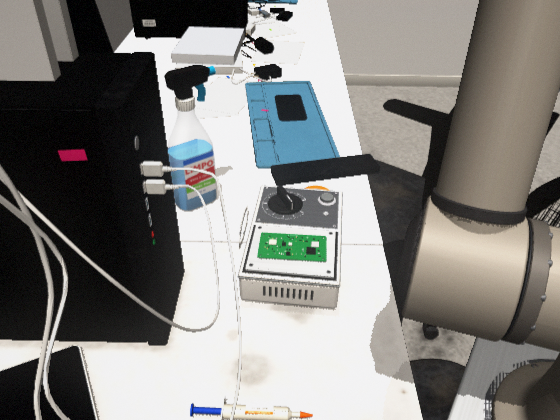

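Top view: preheater at about (285,225), dial (311,198), button (338,229), tape (367,205), tweezers (295,170). Scene: dial (285,203), button (327,198). Next, a closer look with measurements.

```bash
cat > h.py <<'E'
import numpy as np,cv2
from plant import telemetry, eyes, bot
def ray(n,u,v,z):
    c=eyes.calibration(n);K,R,t=[np.array(c[k]) for k in("K","R","t")]
    o=-R.T@t;d=R.T@np.linalg.solve(K,[u,v,1.]);return o+d*(z-o[2])/d[2]
def proj(n,X):
    c=eyes.calibration(n);K,R,t=[np.array(c[k]) for k in("K","R","t")]
    p=K@(R@np.array(X)+t);return p[:2]/p[2]
E
python3 - <<'E'
from h import *
a=cv2.imread("pics/top0.png")[150:290,205:390];b=cv2.imread("pics/scene0.png")[175:235,240:350]
cv2.imwrite("pics/c1.png",cv2.resize(a[10:110,55:185],None,fx=6,fy=6,interpolation=cv2.INTER_CUBIC))
cv2.imwrite("pics/c2.png",cv2.resize(b,None,fx=7,fy=7,interpolation=cv2.INTER_CUBIC))
im=cv2.imread("pics/top0.png");h=cv2.cvtColor(im,cv2.COLOR_BGR2HSV)
for nm,lo,hi,z in(("board",(45,120,60),(80,255,255),.075),("tape",(8,150,120),(22,255,255),.019)):
    m=cv2.inRange(h,lo,hi);m[:140]=0;m[300:]=0;m[:,:210]=0;m[:,400:]=0
    r=cv2.minAreaRect(cv2.findNonZero(m));print(nm,r,ray("top",*r[0],z),[ray("top",*p,z)[:2].round(3).tolist() for p in cv2.boxPoints(r)])
for n,(u,v,z) in (("dial",(311,198,.085)),("btn",(338,229,.071))): print(n,ray("top",u,v,z))
print(ray("scene",285,203,.085),ray("scene",327,198,.071),proj("top",telemetry.state()['tool_pos']),proj("scene",telemetry.state()['tool_pos']))
E
```

```text
board ((257.7174987792969, 236.9008331298828), (54.314353942871094, 30.45684814453125), 62.878700256347656) [ 0.43837608 -0.05405331  0.075     ] [[0.471, -0.007], [0.496, -0.057], [0.407, -0.101], [0.382, -0.052]]
tape ((366.0, 204.5), (29.0, 30.0), 90.0) [ 0.50316757 -0.26207778  0.019     ] [[0.532, -0.234], [0.531, -0.292], [0.474, -0.29], [0.475, -0.232]]
dial [ 0.50706674 -0.15214105  0.085     ]
btn [ 0.45115965 -0.20081324  0.071     ]
[ 0.49496408 -0.12631586  0.085     ] [ 0.44905969 -0.1947565   0.071     ] [566.38291511 410.62331033] [547.52489009  87.06959405]
```

View pics/c1.png

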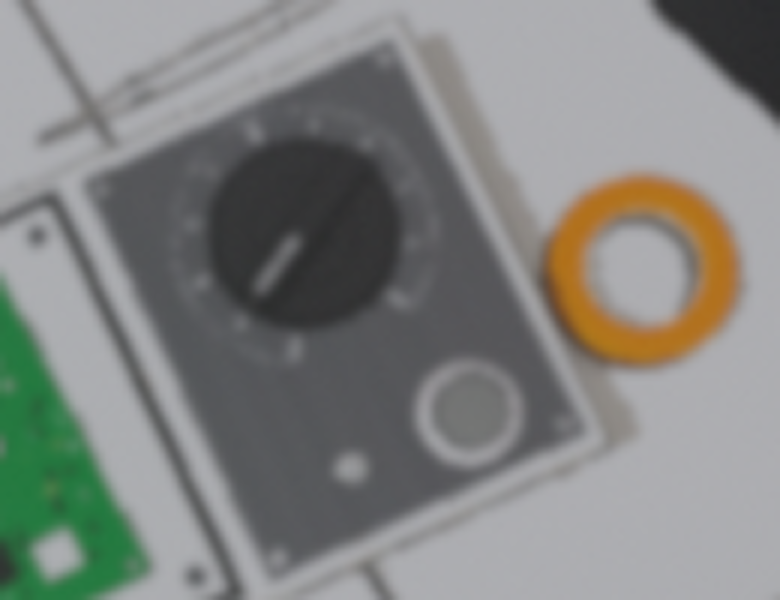

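View pics/c2.png

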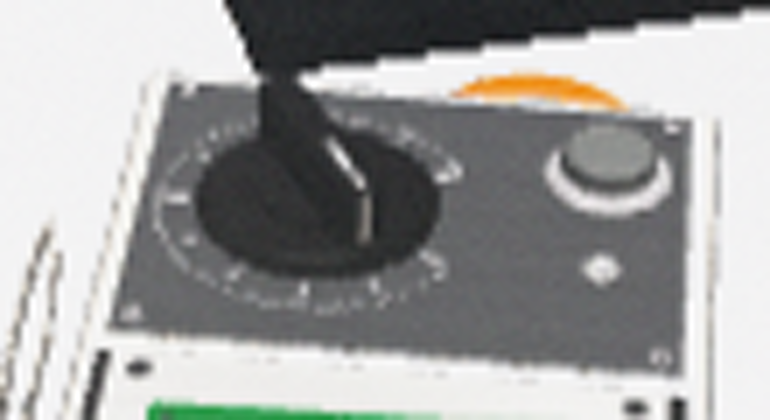

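Top crop: skirt centred at (304,233), pointer line running from the middle to (260,293), button at (469,411). The scene crop confirms the bar, with its pointer towards the board/front. Computing the pose now.

```bash
python3 - <<'E'
from h import *
P=lambda u,v,z:ray("top",u/6+260-.42,v/6+160-.42,z)[:2]
D=P(304,233,.067);B=P(469,411,.0705)
d=D-B;yaw=np.degrees(np.arctan2(d[1],d[0])-np.arctan2(22,72));print("D",D,"B",B,"dist",np.hypot(*d)*1e3,"yaw",yaw)
S=[P(u,v,.06) for u,v in((102,188),(385,62),(563,425),(278,560))]
ang=lambda v:np.degrees(np.arctan2(v[1],v[0]))
print("edges",ang(S[0]-S[1])-90,ang(S[3]-S[2])-90,ang(S[0]-S[3]),ang(S[1]-S[2]))
c=sum(S)/4;print("panelcentre",c)
p0,p1=P(297,240,.085),P(260,293,.085)
print("line",ang(p1-p0),"from axis",ang(p1-D),np.hypot(*(p1-D)),"inner",np.hypot(*(p0-D)))
for u,v in((294,350),(243,322),(200,285),(399,298)):print("tick",ang(P(u,v,.06)-D))
# scene refinement
Q=lambda u,v,z:ray("scene",u/7+240-.43,v/7+175-.43,z)[:2]
print("scene B",Q(607,152,.071),"D",Q(320,198,.067),"ptr",Q(362,188,.085))
E
```

```text
D [ 0.50920798 -0.15158362] B [ 0.45290049 -0.20045438] dist 74.55792568283857 yaw 23.964749164265275
edges 23.438343460496256 24.47043074524423 24.303310700291654 24.177338806750825
panelcentre [ 0.48701447 -0.15988892]
line 144.33012429454044 from axis 145.4124327976785 0.02555304320474934 inner 0.005822766570449602
tick 174.25990734666834
tick 144.14550332120297
tick 114.52594542863211
tick -123.99842164352887
scene B [ 0.4524626  -0.19877535] D [ 0.50686918 -0.14843217] ptr [ 0.48818735 -0.13581139]
```

```bash
cat > go.py <<'E'
# python3 go.py phi r s z : shift in shares from measured pose to spot behind the bar at angle phi
import sys
from h import *
from scipy.spatial.transform import Rotation as Ro
A=np.array([.5085,-.1505]);u=lambda a:np.array([np.cos(np.radians(a)),np.sin(np.radians(a))])
def to(x,y,z,yaw):
    s=telemetry.state();R=Ro.from_quat(s['ee_rot']).as_matrix()
    yw=np.degrees(np.arctan2(R[1,0],R[0,0]));T=np.c_[np.r_[u(yaw),0],np.r_[u(yaw-90),0],[0,0,-1]]
    print("t",round(s['time'],2),"pos",s['tool_pos'].round(4),"yaw",round(yw,1),"q",s['q'].round(2),"F",s['wrist_force'].round(2),"M",s['ft_torque'].round(2),"w",round(s['grip_width'],4))
    print("shares",(R.T@(np.array([x,y,z])-s['tool_pos'])/.1).round(3),"turn",(Ro.from_matrix(R.T@T).as_rotvec()/np.pi).round(3))
if __name__=="__main__":
    phi,r,s,z=map(float,sys.argv[1:5]);p=A+r/1e3*u(phi)-s/1e3*u(phi-90);to(*p,z,phi-90)
E
python3 -m crank '[[[0.4,-0.22,0.2,0,0,-0.04,0],[0.8,-0.44,0.4,0,0,-0.08,0],[1,-0.55,0.7,0,0,-0.12,0],[1,-0.55,0.7,0,0,-0.16,0],[1,-0.55,0.7,0,0,-0.191,0],[1,-0.55,0.7,0,0,-0.191,0]]]' 20; python3 go.py 144.3 24 24.5 0.16
```

```text
time: 0.6
tool_pos: [0.2541, -0.4069, 0.1604]
ee_rot: [0.889, 0.458, 0.0, -0.001]
wrist_force: [-0.2, -0.2, -0.6]
grip_width: 0.0121
finger_force: 0.0
t 0.6 pos [ 0.2541 -0.4069  0.1604] yaw 54.5 q [-1.17  0.34  1.75 -0.    1.06 -0.55] F [-0.17 -0.16 -0.59] M [-0.02 -0.05  0.04] w 0.0121
shares [3.32  0.344 0.007] turn [-0.001 -0.     0.001]
```

```bash
python3 -m crank '[[[0.35,0.04,0,0,0,0,0],[0.7,0.08,0,0,0,0,0],[1,0.11,0,0,0,0,0]]]'|head -1; python3 -m crank '[[[0.35,0.04,0,0,0,0,0],[0.7,0.08,0,0,0,0,0],[1,0.11,0,0,0,0,0]]]'|head -1;python3 -m crank '[[[0.35,0.04,0,0,0,0,0],[0.7,0.08,0,0,0,0,0],[1,0.11,0,0,0,0,0],[1,0.11,0,0,0,0,0],[1,0.11,0,0,0,0,0]]]'|head -1; python3 go.py 144.3 24 24.5 0.074
```

```text
time: 0.85
time: 1.1
time: 1.52
t 1.52 pos [ 0.4567 -0.1832  0.1614] yaw 54.2 q [-0.54  0.35  1.72 -0.    1.07  0.09] F [-0.76 -0.85  0.3 ] M [-0.    0.   -0.05] w 0.0002
shares [ 0.323 -0.011  0.874] turn [ 0.  0. -0.]
```

```bash
python3 -m crank '[[[0.32,0,0,0,0,0,0],[0.32,0,0.25,0,0,0,0],[0.32,0,0.5,0,0,0,0],[0.32,0,0.7,0,0,0,0],[0.32,0,0.8,0,0,0,0],[0.32,0,0.87,0,0,0,0],[0.32,0,0.87,0,0,0,0],[0.32,0,0.87,0,0,0,0]]]'|head -1; python3 go.py 144.3 24 17 0.074; python3 - <<'E'
from h import *
cv2.imwrite("pics/t1.png",cv2.resize(eyes.grab_frame("scene")[165:255,230:360,::-1],None,fx=6,fy=6,interpolation=cv2.INTER_CUBIC))
E
```

```text
time: 2.18
t 2.18 pos [ 0.4748 -0.1587  0.0749] yaw 54.2 q [-0.48  0.49  1.79 -0.    0.86  0.15] F [0.59 1.31 0.37] M [-0.06 -0.03  0.04] w 0.0001
shares [ 0.093 -0.014  0.009] turn [ 0.    -0.    -0.001]
```

View pics/t1.png

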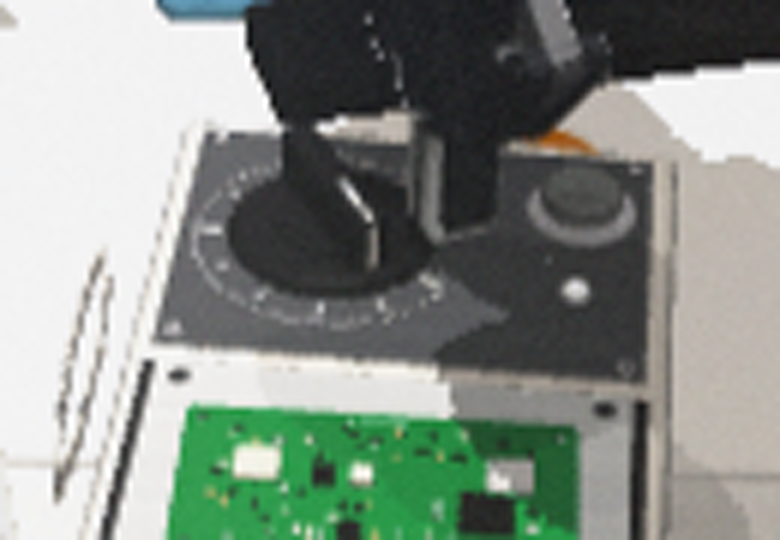

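The scene crop shows the fingertip (455,230) just counter-clockwise of the bar (375,250), clear of the bar and button. Next, the arc for the first click.

```bash
for a in 144.3 138.3 132.3 126.3 122.3; do python3 go.py $a 24 16.5 0.074|tail -1; done
```

```text
shares [ 0.096 -0.016  0.013] turn [ 0.001 -0.    -0.001]
shares [ 0.122 -0.032  0.012] turn [ 0.001 -0.     0.033]
shares [ 0.15  -0.045  0.012] turn [ 0.001 -0.     0.066]
shares [ 0.178 -0.056  0.012] turn [ 0.001 -0.     0.099]
shares [ 0.198 -0.061  0.012] turn [ 0.001 -0.     0.122]
```

```bash
python3 -m crank '[[[0.05,-0.01,0.01,0,0,0,0],[0.09,-0.016,0.01,0,0,0,0],[0.106,-0.024,0.01,0,0,0.016,0],[0.122,-0.032,0.01,0,0,0.033,0],[0.136,-0.038,0.01,0,0,0.05,0]]]'; python3 -m crank '[[[0.014,-0.01,0,0,0,0.016,0],[0.02,-0.01,0,0,0,0.025,0],[0.02,-0.01,0,0,0,0.025,0]]]'; python3 go.py 126.3 24 16.5 .074;python3 go.py 122.3 24 16.5 .074
```

```text
time: 2.65
tool_pos: [0.4796, -0.1452, 0.0741]
ee_rot: [0.923, 0.384, -0.0, 0.001]
wrist_force: [-3.7, -5.1, 1.9]
grip_width: 0.0
finger_force: 2.7
time: 2.9
tool_pos: [0.4805, -0.1423, 0.0739]
ee_rot: [0.938, 0.348, 0.0, 0.0]
wrist_force: [-0.4, 0.0, 0.6]
grip_width: 0.0001
finger_force: 0.1
t 2.9 pos [ 0.4805 -0.1423  0.0739] yaw 40.7 q [-0.44  0.49  1.79 -0.    0.86  0.42] F [-0.38  0.03  0.59] M [0.   0.   0.01] w 0.0001
shares [ 0.012 -0.007 -0.001] turn [ 0.    -0.     0.025]
t 2.9 pos [ 0.4805 -0.1423  0.0739] yaw 40.7 q [-0.44  0.49  1.79 -0.    0.86  0.42] F [-0.38  0.03  0.59] M [0.   0.   0.01] w 0.0001
shares [ 0.03  -0.017 -0.001] turn [ 0.    -0.     0.047]
```

```bash
python3 - <<'E'
from h import *
a=[cv2.resize(eyes.grab_frame(n)[y:y+80,x:x+110,::-1],None,fx=5,fy=5,interpolation=cv2.INTER_CUBIC) for n,x,y in(("scene",240,170),("top",260,155))]
cv2.imwrite("pics/t2.png",cv2.resize(np.hstack(a),(800,290)))
E
```

```text
(no output)
```

View pics/t2.png

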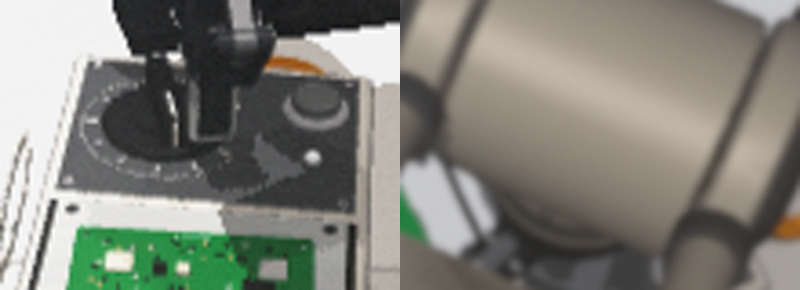

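Top view is blocked by the arm. In the scene panel the bar's white mark runs from about (168,90) to (177,145), just left of the finger. I'll compare that with predicted pointer projections.

```bash
python3 - <<'E'
from h import *
from go import A,u
D=np.r_[A,.085]
for f in (144.3,129,114.3,84.3,54.3,24.3,-5.7):
    f_=lambda r,z:((proj("scene",np.r_[A+r*u(f),z])-[240,170])*[400/110,290/80]).round(0)
    print(f,f_(.006,.085),f_(.0275,.085),f_(.0275,.067))
E
```

```text
144.3 [170.  92.] [189. 117.] [188. 148.]
129 [167.  93.] [174. 119.] [173. 150.]
114.3 [163.  93.] [159. 119.] [158. 150.]
84.3 [157.  91.] [130. 112.] [130. 143.]
54.3 [153.  88.] [111.  98.] [111. 129.]
24.3 [152.  84.] [107.  81.] [107. 112.]
-5.7 [154.  81.] [118.  66.] [118.  96.]
```

The mark's column of about 177 means the dial is near 131°, halfway through the first click and matching the finger. I'll continue to the jump in small steps.

```bash
cat > look.py <<'E'
import sys
from h import *
from go import A,u
# pointer angle: brightest predicted end-face mark (vertical white line on bar's end) in the scene picture
im=eyes.grab_frame("scene");g=im.min(axis=2).astype(np.float32)
best=[]
for f in np.arange(150,-20,-1.):
    L=np.array([proj("scene",np.r_[A+.0285*u(f),z]) for z in np.linspace(.071,.083,7)],np.float32)
    T=np.array([proj("scene",np.r_[A+r*u(f),.085]) for r in np.linspace(.010,.026,8)],np.float32)
    s=lambda P:cv2.remap(g,P[None,:,0].copy(),P[None,:,1].copy(),cv2.INTER_LINEAR).mean()
    best.append((s(T),s(L),f))
b=np.array(best);print("top line",b[b[:,0].argsort()[::-1][:4]].round(0).tolist(),"end",b[b[:,1].argsort()[::-1][:3]].round(0).tolist())
if len(sys.argv)>1: cv2.imwrite(sys.argv[1],cv2.resize(im[165:255,230:350,::-1],None,fx=5,fy=5,interpolation=cv2.INTER_CUBIC))
E
python3 look.py
python3 -m crank '[[[0.012,-0.007,0,0,0,0.025,0],[0.012,-0.007,0,0,0,0.025,0]]]'|grep -A9 wrist; python3 look.py
python3 -m crank '[[[0.018,-0.01,0,0,0,0.022,0],[0.018,-0.01,0,0,0,0.022,0],[0.018,-0.01,0,0,0,0.022,0]]]'|grep -A9 wrist;  python3 look.py; python3 go.py 122.3 24 16.5 .074
```

```text
top line [[155.0, 106.0, 129.0], [153.0, 110.0, 130.0], [150.0, 95.0, 128.0], [146.0, 88.0, 131.0]] end [[91.0, 115.0, 13.0], [92.0, 115.0, 14.0], [93.0, 115.0, 15.0]]
wrist_force: [0.8, 0.3, -0.0]
grip_width: -0.0001
finger_force: 0.0
top line [[157.0, 115.0, 126.0], [154.0, 100.0, 125.0], [153.0, 105.0, 127.0], [146.0, 86.0, 124.0]] end [[81.0, 116.0, 11.0], [80.0, 115.0, 10.0], [84.0, 115.0, 13.0]]
wrist_force: [-1.1, 0.6, 0.5]
grip_width: 0.0001
finger_force: 0.0
top line [[156.0, 107.0, 113.0], [153.0, 96.0, 112.0], [152.0, 98.0, 114.0], [145.0, 81.0, 111.0]] end [[81.0, 113.0, 18.0], [76.0, 113.0, 11.0], [76.0, 113.0, 10.0]]
t 3.57 pos [ 0.4815 -0.1393  0.0733] yaw 32.5 q [-0.43  0.49  1.79 -0.    0.86  0.57] F [ 0.55 -0.46 -0.51] M [0.   0.05 0.05] w 0.0002
shares [ 0.004 -0.001 -0.007] turn [ 0.    -0.     0.001]
```

The pointer tracker works: the first click is done and the dial is at about 113.5°. Second click next.

```bash
for a in 116 110 104 98 93; do python3 go.py $a 24 16.5 0.074|tail -1; done
```

```text
shares [ 0.031 -0.018 -0.007] turn [ 0.    -0.     0.036]
shares [ 0.059 -0.031 -0.007] turn [ 0.    -0.     0.069]
shares [ 0.088 -0.041 -0.007] turn [ 0.    -0.     0.103]
shares [ 0.117 -0.048 -0.007] turn [ 0.    -0.     0.136]
shares [ 0.142 -0.051 -0.007] turn [ 0.    -0.     0.164]
```

```bash
python3 -m crank '[[[0.015,-0.01,-0.007,0,0,0.018,0],[0.031,-0.018,-0.007,0,0,0.036,0],[0.045,-0.025,-0.007,0,0,0.053,0],[0.059,-0.031,-0.007,0,0,0.069,0],[0.073,-0.036,-0.007,0,0,0.086,0],[0.088,-0.041,-0.007,0,0,0.103,0],[0.102,-0.045,-0.007,0,0,0.12,0],[0.117,-0.048,-0.007,0,0,0.136,0],[0.13,-0.05,-0.007,0,0,0.15,0],[0.142,-0.051,-0.007,0,0,0.164,0]]]'|grep -A9 wrist; python3 -m crank '[[[0,0,0,0,0,0,0],[0,0,0,0,0,0,0]]]'|grep wrist; python3 look.py;for a in 93 86 80 74 68 63; do python3 go.py $a 24 16.5 0.074|tail -$((a==93?2:1)); done
```

```text
wrist_force: [-0.9, 1.4, 0.4]
grip_width: -0.0002
finger_force: 0.4
wrist_force: [0.3, 0.1, 0.3]
top line [[81.0, 56.0, 81.0], [80.0, 52.0, 80.0], [79.0, 61.0, 82.0], [78.0, 48.0, 79.0]] end [[57.0, 114.0, 140.0], [60.0, 113.0, 141.0], [54.0, 110.0, 139.0]]
t 4.62 pos [ 0.4908 -0.1275  0.074 ] yaw 2.9 q [-0.41  0.5   1.78 -0.    0.87  1.11] F [ 0.24 -0.27 -0.15] M [-0.03  0.02  0.03] w 0.0
shares [-0.    -0.001  0.   ] turn [ 0. -0. -0.]
shares [ 0.03  -0.019  0.   ] turn [ 0.    -0.     0.038]
shares [ 0.058 -0.032  0.   ] turn [ 0.    -0.     0.072]
shares [ 0.087 -0.042  0.   ] turn [ 0.    -0.     0.105]
shares [ 0.117 -0.049  0.   ] turn [ 0.    -0.     0.138]
shares [ 0.142 -0.052  0.   ] turn [ 0.    -0.     0.166]
```

Second click done (about 82–84°). Third.

```bash
python3 -m crank '[[[0.015,-0.01,0,0,0,0.019,0],[0.03,-0.019,0,0,0,0.038,0],[0.044,-0.026,0,0,0,0.055,0],[0.058,-0.032,0,0,0,0.072,0],[0.073,-0.037,0,0,0,0.089,0],[0.087,-0.042,0,0,0,0.105,0],[0.102,-0.046,0,0,0,0.122,0],[0.117,-0.049,0,0,0,0.138,0],[0.13,-0.051,0,0,0,0.152,0],[0.142,-0.052,0,0,0,0.166,0]]]'|grep -A9 wrist; python3 -m crank '[[[0,0,0,0,0,0,0],[0,0,0,0,0,0,0]]]'|grep wrist; python3 look.py pics/t3.png;for a in 63 56 50 44 38 33; do python3 go.py $a 24 16.5 0.074|tail -$((a==63?2:1)); done
```

```text
wrist_force: [-1.1, 1.8, -0.0]
grip_width: 0.0001
finger_force: 1.0
wrist_force: [0.0, -0.1, 0.1]
top line [[116.0, 97.0, 116.0], [116.0, 87.0, 115.0], [115.0, 95.0, 117.0], [114.0, 92.0, 118.0]] end [[82.0, 116.0, 102.0], [79.0, 115.0, 103.0], [84.0, 114.0, 101.0]]
t 5.67 pos [ 0.5048 -0.1217  0.074 ] yaw -27.0 q [-0.38  0.51  1.74 -0.    0.89  1.66] F [-0.55 -0.   -0.28] M [-0.01 -0.02 -0.05] w -0.0
shares [-0.001 -0.     0.   ] turn [ 0. -0.  0.]
shares [ 0.029 -0.018  0.   ] turn [ 0.    -0.     0.039]
shares [ 0.057 -0.031  0.   ] turn [ 0.    -0.     0.072]
shares [ 0.086 -0.041  0.   ] turn [ 0.    -0.     0.106]
shares [ 0.116 -0.047  0.   ] turn [-0.    -0.     0.139]
shares [ 0.141 -0.05   0.   ] turn [-0.    -0.     0.167]
```

View pics/t3.png

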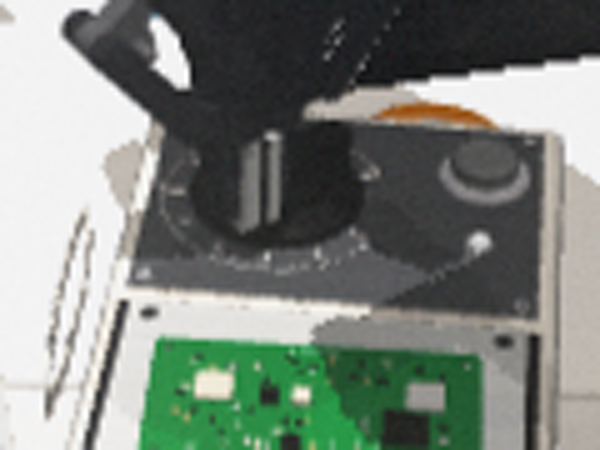

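The finger now hides the pointer, but finger angle decides the click anyway. Pushing the fourth to about 31°, then backing off and lifting to look.

```bash
python3 -m crank '[[[0.015,-0.01,0,0,0,0.019,0],[0.029,-0.018,0,0,0,0.039,0],[0.043,-0.025,0,0,0,0.055,0],[0.057,-0.031,0,0,0,0.072,0],[0.072,-0.036,0,0,0,0.089,0],[0.086,-0.041,0,0,0,0.106,0],[0.101,-0.044,0,0,0,0.122,0],[0.116,-0.047,0,0,0,0.139,0],[0.13,-0.049,0,0,0,0.153,0],[0.15,-0.05,0,0,0,0.178,0]]]'|grep -A9 wrist; python3 -m crank '[[[0,0,0,0,0,0,0],[0,0,0,0,0,0,0],[0,0,0,0,0,0,0]]]'|grep wrist; python3 go.py 31 24 16.5 .074
python3 -m crank '[[[-0.05,0,0,0,0,0,0],[-0.1,0,0,0,0,0,0],[-0.1,0,-0.3,0,0,0,0],[-0.1,0,-0.6,0,0,0,0],[-0.3,0,-0.6,0,0,0,0],[-0.6,0,-0.6,0,0,0,0],[-0.9,0,-0.6,0,0,0,0],[-0.9,0,-0.6,0,0,0,0]]]'|grep wrist;python3 look.py pics/t4.png; python3 -c "
from go import *
to(.4528,-.1997,.09,yaw=-60)"
```

```text
wrist_force: [-0.3, 2.0, 0.2]
grip_width: -0.0001
finger_force: 0.8
wrist_force: [0.0, -0.2, 0.1]
t 6.75 pos [ 0.5203 -0.1241  0.074 ] yaw -59.0 q [-0.38  0.54  1.7  -0.    0.91  2.22] F [ 0.04 -0.25  0.09] M [0.01 0.04 0.03] w -0.0001
shares [ 0.001 -0.003 -0.   ] turn [ 0. -0.  0.]
wrist_force: [-1.0, 1.0, -1.5]
top line [[76.0, 124.0, 29.0], [76.0, 123.0, 28.0], [76.0, 123.0, 27.0], [76.0, 122.0, 26.0]] end [[74.0, 129.0, 41.0], [74.0, 129.0, 42.0], [74.0, 129.0, 40.0]]
t 7.47 pos [ 0.4724 -0.0446  0.1341] yaw -59.0 q [-0.26  0.36  1.8   0.    0.98  2.34] F [ 0.42 -1.02 -0.81] M [-0.   -0.07 -0.04] w 0.0003
shares [1.228 0.968 0.441] turn [0.    0.    0.006]
```

View pics/t4.png

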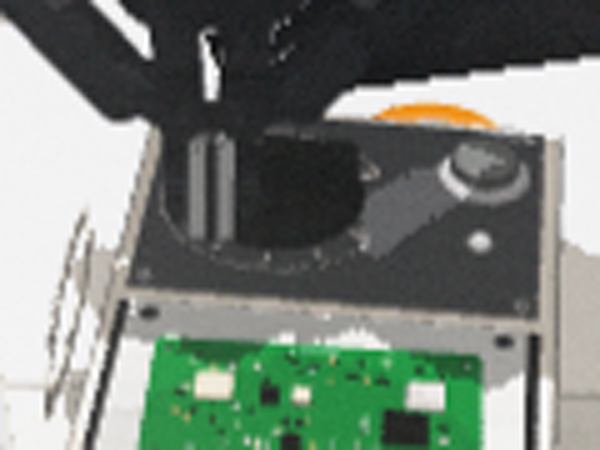

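Pointer is still hidden behind the lifted finger. Moving high to over the button, then looking again.

```bash
python3 -m crank '[[[0,0,-0.4,0,0,0,0],[0.2,0.2,-0.4,0,0,0,0],[0.4,0.4,-0.4,0,0,0,0],[0.7,0.7,-0.4,0,0,0,0],[1,0.97,-0.4,0,0,0,0],[1,0.97,-0.4,0,0,0,0]]]'|grep wrist; python3 -m crank '[[[0.22,0.1,0,0,0,0,0],[0.22,0.1,0,0,0,0,0],[0.22,0.1,0,0,0,0,0]]]'|grep wrist;python3 look.py pics/t5.png; python3 -c "
from go import *
to(.4527,-.1997,.09,yaw=-60)"
```

```text
wrist_force: [0.1, 0.0, -0.7]
wrist_force: [0.1, 0.5, 0.2]
top line [[130.0, 91.0, 19.0], [129.0, 92.0, 20.0], [129.0, 89.0, 18.0], [127.0, 86.0, 17.0]] end [[118.0, 112.0, -19.0], [117.0, 109.0, -18.0], [115.0, 106.0, -17.0]]
t 8.27 pos [ 0.4448 -0.2065  0.1738] yaw -59.2 q [-0.59  0.34  1.7   0.    1.1   2.01] F [-0.3   1.39 -0.22] M [ 0.03  0.01 -0.04] w 0.0
shares [-0.018 -0.103  0.838] turn [0.    0.    0.004]
```

View pics/t5.png

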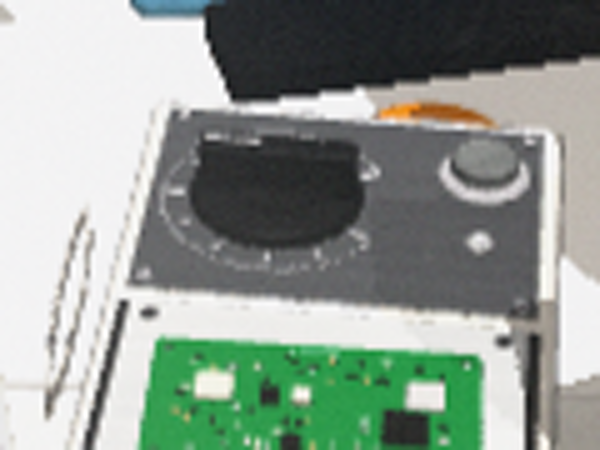

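The pointer line runs (205,138)–(260,141). The prediction for 24.3° is (197,137)–(259,141), so the dial is in the fourth click. Pressing start.

```bash
python3 -m crank '[[[-0.02,-0.1,0.3,0,0,0,0],[-0.02,-0.1,0.6,0,0,0,0],[-0.02,-0.1,0.84,0,0,0,0],[-0.02,-0.1,0.95,0,0,0,0],[-0.02,-0.1,0.95,0,0,0,0],[-0.02,-0.1,0.95,0,0,0,0]]]'|grep -A3 wrist; python3 -c "
from go import *
to(.4527,-.1997,.0663,yaw=-60)"
```

```text
wrist_force: [0.7, -0.1, 0.5]
grip_width: 0.0002
finger_force: 0.0
t 8.77 pos [ 0.4524 -0.1986  0.0789] yaw -59.1 q [-0.57  0.47  1.81 -0.    0.87  2.03] F [ 0.66 -0.09  0.49] M [-0.    0.01 -0.02] w 0.0002
shares [0.011 0.003 0.126] turn [0.    0.    0.005]
```

```bash
python3 -m crank '[[[0.01,0,0.06,0,0,0,0],[0.01,0,0.09,0,0,0,0],[0.01,0,0.11,0,0,0,0],[0.01,0,0.126,0,0,0,0],[0.01,0,0.126,0,0,0,0],[0.01,0,0.126,0,0,0,0]]]'|grep -A3 -E 'tool|wrist'; python3 -m crank '[[[0,0,0.005,0,0,0,0],[0,0,0.007,0,0,0,0],[0,0,0.007,0,0,0,0]]]'|grep -E 'tool|wrist'
```

```text
tool_pos: [0.4536, -0.2005, 0.067]
ee_rot: [0.87, -0.494, 0.001, -0.0]
wrist_force: [3.3, 0.0, 4.3]
grip_width: 0.0001
finger_force: 1.7
tool_pos: [0.4535, -0.2006, 0.066]
wrist_force: [3.3, 0.0, 4.8]
```

```bash
python3 -m crank '[[[0,0,0.006,0,0,0,0],[0,0,0.006,0,0,0,0]]]'|grep -E 'tool|wrist'; python3 -m crank '[[[0,0,-0.1,0,0,0,0],[0,0,-0.4,0,0,0,0],[0,0,-0.8,0,0,0,0],[0,0,-1,0,0,0,0],[0,0,-1,0,0,0,0],[0,0,-1,0,0,0,0],[0,0,-1,0,0,0,0]]]'|grep -E 'tool|wrist|time'; python3 look.py pics/t6.png
```

```text
tool_pos: [0.4535, -0.2006, 0.0659]
wrist_force: [1.4, 0.6, 10.1]
time: 10.27
tool_pos: [0.4518, -0.1998, 0.1641]
wrist_force: [0.1, -0.0, 0.8]
top line [[130.0, 92.0, 19.0], [129.0, 94.0, 20.0], [128.0, 90.0, 18.0], [127.0, 87.0, 17.0]] end [[118.0, 110.0, -19.0], [116.0, 108.0, -18.0], [115.0, 105.0, -17.0]]
```

View pics/t6.png

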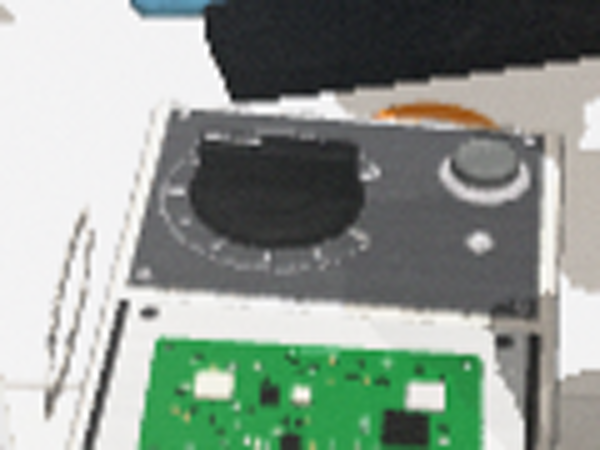

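The button bottomed out (10 N at z = 0.066) and is up again at (485,165). The dial, board and tweezers are unchanged.

```bash
python3 -c "
from plant import bot
print(bot.close_job())"
```

```text
the job is handed in; nothing more can be done
None
```

I pushed the dial clockwise four clicks, pressed the start button fully down and let it come up, then handed the job in at about 10 s; the hand-in gave no verdict, but the last picture showed the dial in the fourth click, the button up and the board, tweezers and tape roll apparently unmoved.

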